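# Warm up the vacuum pump: gas ballast fully open, then start

## Task

Get the vacuum pump ready to warm up: with a fingertip push its gas-ballast lever from closed, past the half-open click, to its far stop so that it stays fully open, then press the start button fully down and let it come up again. Push from one side only, without pinching the lever's handle, start the pump only once the ballast is fully open, leave the stop button alone, and neither lift nor shift the glassware and other loose things standing about.

Things in the scene. Friction and masses are not known exactly. Their poses are not given: they have to be found in the camera images.
- pump: Vacuum pump, fixed: grey upright oil box with flat cover (186 mm along x, 166 along y, top 225 mm above the bench), motor lying behind it to x = 340 mm, its black terminal box 215 mm high. Origin on the bench under the middle of the oil box; x to the motor. On the cover behind the lever (x over 18 mm) two ports, 35 mm high; filler plug at x 5, y -58 mm, 12 mm high; handle at x 110, 257 mm high.
- ballast_pivot (a point): Point on the vertical axis of the gas-ballast lever at the height of its arm, 20 mm above the pump's cover (245 mm above the bench). Its axes are parallel to the pump's.
- ballast_handle (a point): Centre of the upright handle at the end of the gas-ballast lever, 60 mm from the pivot axis, 265 mm above the bench; moves with the lever. A flat tab 14 mm thick along its swing (4 mm steel tang, a 5 mm black cheek on each side) and 20 mm wide along the arm; cheeks from 249 to 281 mm above the bench, tang to 284.5 mm. Steel arm below: 12 mm wide, top at 247.5 mm.
- ballast (a joint): Swing of the lever, rad, counter-clockwise from above. 0 closed: arm 0.6 rad to the +y side of the pump's -x direction. 0.6 first detent, half open: arm along the pump's -x. 1.2 second stop, fully open: arm 0.6 rad to the -y side. A sprung detent pulls it to the nearest of the three: about 8 N at the handle to leave 0 or 0.6; past about 0.9 it snaps to 1.2.
- station: The pump's starter: grey plastic box screwed to the bench, 72 mm along x, 125 mm along y, 55 mm high, with two black push buttons on top in a row along y. It stands to the left or to the right of the pump. Origin under its middle; z up.
- start_top (a point): Centre of the top of the start button: the flat one, 28 mm across, 26 mm to the +y side of the box's middle, 68 mm above the bench when up; moves with the button.
- start_button (a joint): Travel of the start button, m, 0 = up, 0.005 = fully down. Springs back; 2 N to begin, 5.6 N fully down.
- stop_top (a point): Centre of the top of the stop button: the mushroom-headed one, 36 mm across, 26 mm to the -y side of the box's middle, 81 mm above the bench.
- stop_button (a joint): Travel of the stop button, m, 0 = up, 0.005 = fully down; springs back.
- beaker: Glass beaker, 70 mm wide, 85 mm high; origin at the centre of its underside. Loose, not part of the job.
- flask: Round-bottomed glass flask sitting in a cork ring, 84 mm wide, 126 mm high in all; origin at the centre of its underside. Loose, not part of the job.
- erlenmeyer: Conical glass flask, 84 mm wide at the foot, 135 mm high; origin at the centre of its underside. Loose, not part of the job.
- amber_bottle: Brown glass reagent bottle, 66 mm wide, 140 mm high; origin at the centre of its underside. Loose, not part of the job.
- cylinder: Glass measuring cylinder, foot 64 mm wide, tube 30 mm wide, 240 mm high; origin at the centre of its underside. Loose, not part of the job.
- oil_bottle: White plastic bottle of pump oil, 80 mm wide, 200 mm high; origin at the centre of its underside. Loose, not part of the job.
- spanner: Steel spanner 170 mm long lying on the bench; origin at its middle on its underside. Loose, not part of the job.
- clamp: Spare aluminium flange clamp, a ring 52 mm wide and 16 mm high, lying on the black terminal box of the pump's motor; origin at the centre of its underside. Loose, not part of the job.

How it is judged:
By the outcome, as a careful person would: the job done as asked, in the order asked, and still so for the second after the job is handed in, with the robot touching nothing.
It also fails if it takes over 43 s, if anything falls off the work surface, if the arm or the gripper's body presses on something with over 40 N, if the wrist force passes 120 N, or if a joint passes its speed limit or range.

## Robot

A 6-joint arm with a two-finger parallel gripper is mounted at the origin on the work surface. World frame = base frame: x ahead of the robot, y to its left, z up, the work surface at z = 0. Lengths are in m, angles in rad, forces in N, time in s.
With the tool pointing down it reaches from about 0.3 to 0.95 m from the base axis. Payload 3.1 kg.
Tool frame: the origin (TCP) lies midway between the tips of the shut fingers; the grasp point (between the pads) lies 19 mm behind it (r.hold_point_z is the distance from the TCP to the grasp point, in m); z points along the fingers, y is the direction in which the jaws open and shut (so a half turn about z gives the same grasp; the last joint's range is limited). The gripper opens to 85 mm and grips with 20 to 120 N. Pads are 22 mm wide; open, the fingers measure 114 mm over their backs; the gripper's body (76 mm by 85 mm) begins 54 mm behind the grasp point. The pads swing forward as they close: fully open they stand 13 mm farther back than shut.
Start: joints at [-0.07, 0.308, 1.634, -0, 1.2, -0.07], TCP at [0.625, -0, 0.231] pointing down, gripper open.
Joint ranges: [-3.06, 3.06], [-0.79, 1.96], [0.05, 2.63], [-1.19, 4.34], [0.05, 2.64], [-2.94, 2.94]. Speed limits (rad/s): [2.79, 2.79, 3.14, 3.14, 3.14, 3.14].

## Interface

Orientations are given as a unit quaternion [x, y, z, w].
In Python, from plant import r, imaging, ticket gives the robot as it stands.
- The arm moves only by the tool play_rows, never from a script. Its argument "increments" is a list of rows, each a list of 5 numbers: the opening, from 0 (shut) to 1 (fully open), then the shift along the tool's x, y, z in cm, then the turn about the tool's z in degrees. A call has 1 to 10 rows; each row shifts and turns the pose as measured when the row begins, along the tool's axes as they then stand; what a row does not reach is not made up. A row lasts 1/10 s, in which the tool goes at most 50 mm and 8.59 degrees, less where a joint would pass 70% of its speed; a pose out of reach is approached as far as the arm can. A call is refused whole if a number of a shift passes 5 or a number of a turn 8.59, either way. A call with a gripper value outside its range is refused whole. The fingers move at their own pace and stop on an object; "squeeze" is the grip in N (left out, the last holds). Time passes only in rows, so rows that do not move let the fingers close. It gives the time, the measured TCP pose, the force and the opening at its end, in the units of the state.
- r.get_obs(): the state, without advancing time (a new reading comes with each control period).
- imaging.grab_frame(name): name is "scene" or "side" or "wrist"; returns the picture (480x640x3 uint8, red, green, blue); there is no depth.
- imaging.get_calibration(name): a dict with "fovy" (degrees; the focal length in pixels is half the picture's height over the tangent of half this angle, whatever the lens; pixels are square), "cx", "cy" (the principal point, pixels), "rvec" (rotation vector, rad) and "tvec" (3), from world to camera coordinates, as OpenCV has them. Camera axes: x right, y down, z forward; pixel columns grow to the right and rows downward; lengths in m; the calibration is good to about 2 mm. A picture is of the moment at which its call begins: read the wrist's pose just before it. get_calibration takes no time and is no camera call; for the wrist camera it gives the pose at the moment of the call.
- ticket.close_job(): hands the job in, once; it reports no verdict.
The state is a dict: "clock": time; "joints": joint angles; "qd": joint speeds; "joint_torque": joint torques, N m; "position": TCP position; "tool_rot": TCP orientation; "wrist_force": force on the tool from outside, world axes, zero at the start; "ft_torque": the same for the moment, N m; "finger_gap": finger opening in m.
Only numpy, scipy, OpenCV 4.12 (cv2) and the standard library are available. Lean on these libraries where they do the work, as an engineer would, in place of code of your own. Each camera call takes 0.05 s, during which the arm holds its last target. There are 200 camera calls.

## Working session

There is one attempt and no reset: what is moved stays moved. The work goes in short steps, Python scripts to look and compute and a tool call to move; the robot and the scene stay as the last step left them, time stands still between calls to the robot, and variables do not carry over. Pictures are saved under pics/ and viewed, on a budget of 10 in all, crops included, one or two more only if the job needs it, and the job is handed in when it is done.

Besides the shell and the picture viewer there is one more tool, called after "Request:" as name(argument=value, ...) on one line, values as JSON. play_rows: Moves the arm, as the interface text tells. Its arguments: {"type":"object","properties":{"increments":{"type":"array"},"squeeze":{"type":"number"}},"required":["increments"]}

```bash
mkdir -p pics
cat > h.py <<'E'
import numpy as np, cv2
from plant import r, imaging, ticket
def cal(n):
    c=imaging.get_calibration(n); f=240/np.tan(np.radians(c['fovy'])/2)
    R=cv2.Rodrigues(np.array(c['rvec'],float))[0]; t=np.array(c['tvec'],float)
    return f,c['cx'],c['cy'],R,t
def ray(C,u,v):
    f,cx,cy,R,t=C; d=R.T@np.array([(u-cx)/f,(v-cy)/f,1]); return -R.T@t,d/np.linalg.norm(d)
def onz(C,u,v,z):
    o,d=ray(C,u,v); return o+d*(z-o[2])/d[2]
def tri(*rs):
    A=sum(np.eye(3)-np.outer(d,d) for o,d in rs); b=sum((np.eye(3)-np.outer(d,d))@o for o,d in rs)
    p=np.linalg.solve(A,b); return p,[np.linalg.norm((np.eye(3)-np.outer(d,d))@(p-o)) for o,d in rs]
def proj(C,p):
    f,cx,cy,R,t=C; q=R@np.array(p)+t; return f*q[0]/q[2]+cx,f*q[1]/q[2]+cy
def shot(n,fn):
    im=np.ascontiguousarray(imaging.grab_frame(n)[:,:,::-1]); cv2.imwrite('pics/'+fn,im); return im
E
python3 - <<'E'
from h import *
for n in('scene','side','wrist'):
    c=imaging.get_calibration(n); print({k:np.round(v,3).tolist() for k,v in c.items() if not isinstance(v,str)})
    C=cal(n); print(n,'pos',-C[3].T@C[4]); shot(n,n+'0.png')
print(r.get_obs(), r.hold_point_z)
E
```

```text
{'fovy': 54.064, 'cx': 321.717, 'cy': 233.879, 'rvec': [0.907, 2.647, -0.915], 'tvec': [0.386, -0.188, 1.651]}
scene pos [1.00264332 0.69588766 1.19127305]
{'fovy': 47.022, 'cx': 315.467, 'cy': 243.987, 'rvec': [2.292, -0.531, 0.209], 'tvec': [-0.437, 0.337, 1.239]}
side pos [ 0.1198789  -0.78325153  1.10120731]
{'fovy': 59.206, 'cx': 317.595, 'cy': 241.412, 'rvec': [-2.819, -0.001, 0.002], 'tvec': [-0.625, -0.043, 0.38]}
wrist pos [0.6255732  0.0804737  0.37322318]
{'clock': 0.15, 'joints': array([-6.97079724e-02,  3.08865416e-01,  1.63486432e+00,  2.96712891e-06,
        1.19971199e+00, -6.96611379e-02]), 'qd': array([-0.00142605, -0.00199366, -0.00495066, -0.00114967, -0.00016927,
       -0.00077849]), 'joint_torque': array([-7.31389810e-04, -4.15802729e+01, -2.77146685e+01, -1.77886768e-04,
        6.01464897e-03, -6.83294360e-06]), 'position': array([6.24361691e-01, 1.31611358e-05, 2.30287482e-01]), 'tool_rot': array([ 7.07123419e-01,  7.07089539e-01, -6.05597060e-04, -6.98585128e-04]), 'wrist_force': array([0.02940644, 0.13278434, 0.52472434]), 'ft_torque': array([-0.02120172, -0.04246394,  0.02214587]), 'finger_gap': 0.08535756352159232} 0.0187
```

View pics/scene0.png

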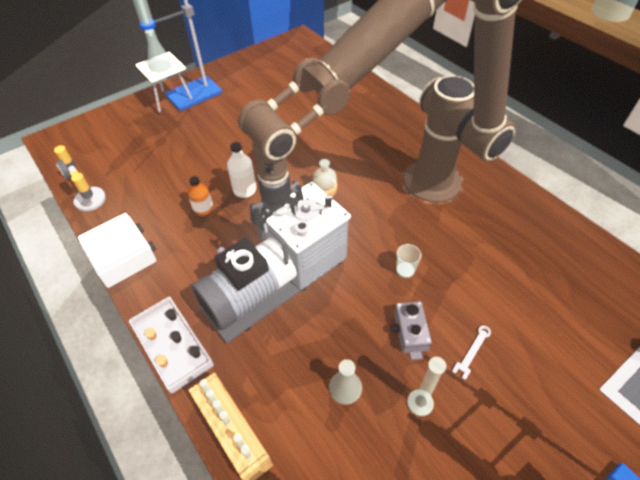

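View pics/side0.png

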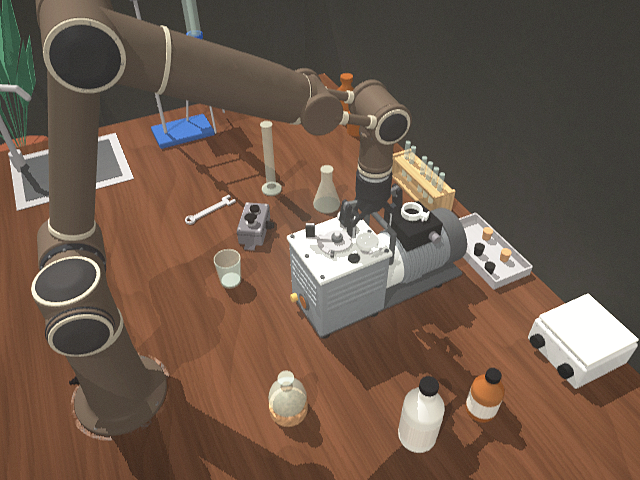

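The scene picture shows the pump at about (300,230), with the station at (412,328). In the side picture the cover is at about (340,240), the black lever handle at about (311,230) and the station at (253,222). I'll enlarge both views.

Run:
```python
from h import *
a=cv2.imread('pics/scene0.png');b=cv2.imread('pics/side0.png')
A=cv2.resize(a[170:270,240:373],(798,600),interpolation=cv2.INTER_CUBIC)
B=cv2.resize(b[170:290,270:430],(800,600),interpolation=cv2.INTER_CUBIC)
cv2.imwrite('pics/cA.png',A);cv2.imwrite('pics/cB.png',B)
for n in('scene','side'): print(n,proj(cal(n),r.get_obs()['position']))
```

```text
scene (np.float64(279.18462459922154), np.float64(224.1220798940176))
side (np.float64(368.6688200633876), np.float64(234.27500560820556))
```

View pics/cA.png

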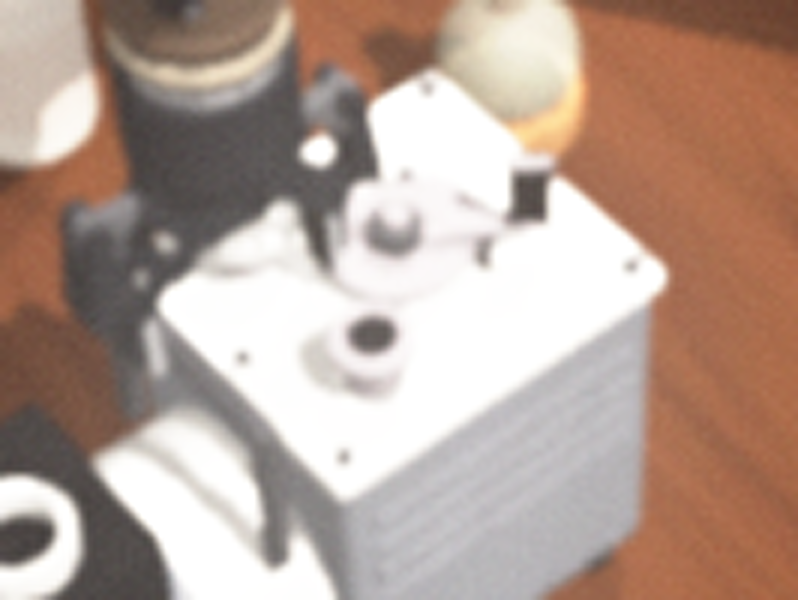

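View pics/cB.png

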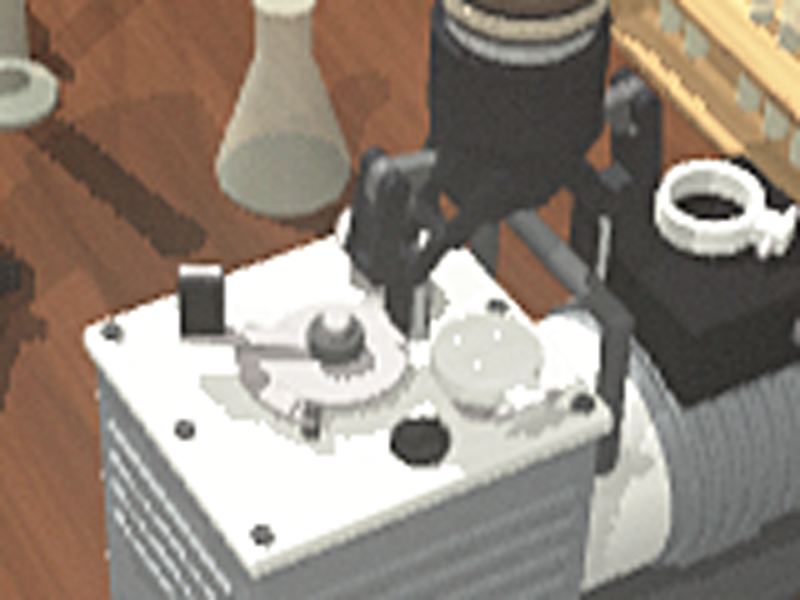

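The crops show the lever closed. In the scene crop the tab top is at about (533,162) and the pivot knob at (398,215). In the side crop the tab top is at (202,270) and the knob at (337,325). The open fingers stand above the ports, so the first move must be straight up.

Run:
```python
from h import *
A=cal('scene');B=cal('side')
sa=lambda x,y:(240+(x+.5)/6-.5,170+(y+.5)/6-.5)
sb=lambda x,y:(270+(x+.5)/5-.5,170+(y+.5)/5-.5)
for n,a,b in [('tabtop',(533,162),(202,270)),('knob',(395,218),(337,320)),('scr -x+y',(630,265),(112,331)),('scr -x-y',(428,90),(262,535)),('scr +x+y',(343,457),(496,305)),('plate -x+y corner',(667,278),(88,330))]:
    p,e=tri(ray(A,*sa(*a)),ray(B,*sb(*b))); print(n,p.round(4),np.round(e,4))
for n,b in [('-x+y',(112,331)),('-x-y',(262,535)),('+x-y',(583,402)),('+x+y',(496,305))]: print('side',n,onz(B,*sb(*b),.226).round(4))
for n,b in [('-x+y',(630,265)),('-x-y',(428,90)),('+x+y',(343,457)),('m',(242,357))]: print('scene',n,onz(A,*sa(*b),.226).round(4))
im=cv2.imread('pics/scene0.png')[290:370,380:487];im2=cv2.imread('pics/side0.png')[190:260,225:285]
cv2.imwrite('pics/st.png',np.hstack([cv2.resize(im,(428,320),interpolation=cv2.INTER_CUBIC),cv2.resize(im2,(300,320),interpolation=cv2.INTER_CUBIC)]))
```

```text
tabtop [0.4935 0.0408 0.2835] [0.0017 0.0017]
knob [0.546  0.0103 0.2567] [0.001 0.001]
scr -x+y [0.465  0.0769 0.2276] [0.0003 0.0003]
scr -x-y [ 0.4709 -0.0668  0.2264] [0.0006 0.0006]
scr +x+y [0.6334 0.0531 0.1957] [0.0208 0.0208]
plate -x+y corner [0.4558 0.0889 0.2224] [0.0023 0.0023]
side -x+y [0.4659 0.0782 0.226 ]
side -x-y [ 0.4716 -0.0667  0.226 ]
side +x-y [ 0.6364 -0.0584  0.226 ]
side +x+y [0.6333 0.0146 0.226 ]
scene -x+y [0.4639 0.076  0.226 ]
scene -x-y [ 0.4702 -0.0668  0.226 ]
scene +x+y [0.6276 0.0835 0.226 ]
scene m [0.6307 0.012  0.226 ]
```

View pics/st.png

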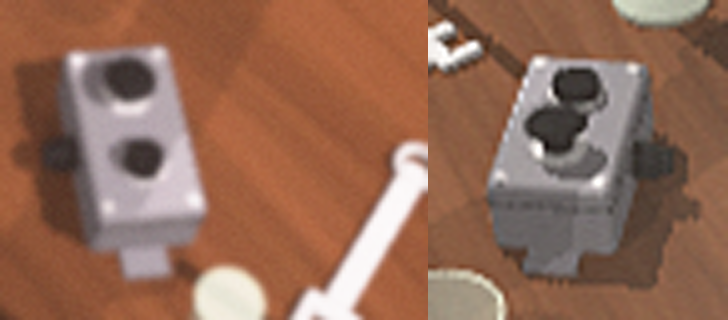

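The station crop shows the mushroom-headed stop button on the far side in the scene view, at (128,78), and near in the side view, at (553,128). The flat start button is at (142,158) in the scene view and (577,86) in the side view. I'll triangulate these while lifting the arm.

Run:
```python
from h import *
A=cal('scene');B=cal('side')
sa=lambda x,y:(380+(x+.5)/4-.5,290+(y+.5)/4-.5)
sb=lambda x,y:(225+(x-428+.5)/5-.5,190+(y+.5)/(320/70)-.5)
for n,a,b in [('start',(142,156),(577,84)),('stop',(128,78),(553,128))]:
    p,e=tri(ray(A,*sa(*a)),ray(B,*sb(*b))); print(n,p.round(4),np.round(e,4),onz(A,*sa(*a),p[2]>.075 and .081 or .068).round(4),onz(B,*sb(*b),.068 if n=='start' else .081).round(4))
for n,u,v in [('erl foot',345,388),('cyl foot',421,403),('beaker',405,270)]: print(n,onz(A,u,v,0).round(3))
for a in [(76,60),(160,55),(108,207),(195,201)]: print('box screws scene',onz(A,*sa(*a),.055).round(4))
```

```text
start [0.4793 0.3917 0.0657] [0.0005 0.0005] [0.4799 0.3926 0.068 ] [0.4789 0.3886 0.068 ]
stop [0.4497 0.3479 0.0747] [0.0005 0.0005] [0.4468 0.3456 0.068 ] [0.4473 0.3413 0.081 ]
erl foot [0.707 0.384 0.   ]
cyl foot [0.581 0.53  0.   ]
beaker [0.335 0.216 0.   ]
box screws scene [0.4586 0.3098 0.055 ]
box screws scene [0.4107 0.3422 0.055 ]
box screws scene [0.5168 0.4015 0.055 ]
box screws scene [0.4694 0.4331 0.055 ]
```

Request:
play_rows(increments=[[1, 0, 0, -3, 0], [1, 0, 0, -4, 0], [0, 0, 0, -4, 0], [0, 0, 0, 0, 0]])

```text
clock: 0.55
position: [0.6234, 0.0001, 0.3387]
tool_rot: [0.707, 0.707, -0.003, -0.003]
wrist_force: [0.6, 0.4, 0.8]
finger_gap: 0.0591
```

The start button triangulates to about (0.479, 0.392, 0.066), which agrees with the box screws. The lever tab is at (0.494, 0.041, 0.283). I'll move beside the tab on its +y side with the fingers shut.

Request:
play_rows(increments=[[0, 2, -3.3, 0, 0], [0, 2, -3.3, 0, 0], [0, 2, -3.3, 0, 0], [0, 2, -3.3, 0, 0], [0, 0, 0, 0, 0], [0, 0, 0, 0, 0]])

```text
clock: 1.15
position: [0.4862, 0.0818, 0.3355]
tool_rot: [0.708, 0.706, -0.004, -0.005]
wrist_force: [0.5, -1.0, 0.0]
finger_gap: -0.0
```

Request:
play_rows(increments=[[0, 0.1, 0.5, 2.5, 0], [0, 0, 0, 2.5, 0], [0, 0, 0, 2, 0], [0, 0, 0, 0.7, 0], [0, 0, 0, 0, 0]])

```text
clock: 1.65
position: [0.4951, 0.0807, 0.2559]
tool_rot: [0.709, 0.706, -0.003, -0.003]
wrist_force: [-0.1, 0.1, 0.3]
finger_gap: 0.0003
```

Run:
```python
from h import *
a=shot('scene','s1.png');b=shot('side','d1.png')
A=cv2.resize(a[170:250,270:360],(450,400),interpolation=cv2.INTER_CUBIC)
B=cv2.resize(b[180:260,270:340],(350,400),interpolation=cv2.INTER_CUBIC)
cv2.imwrite('pics/c1.png',np.hstack([A,B]));o=r.get_obs();print(o['position'],o['wrist_force'])
```

```text
[0.49574248 0.08086919 0.25738962] [ 0.08462354 -1.54168278  0.5322994 ]
```

View pics/c1.png

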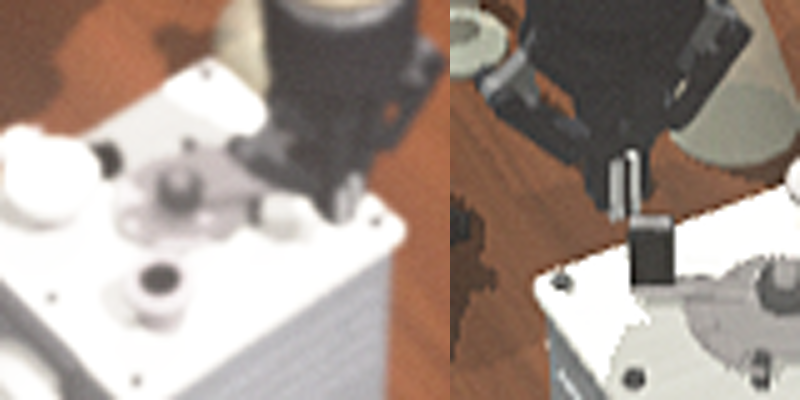

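The shut fingertip stands about 20 mm clear on the tab's +y side, at tab height. I'll push towards -y in small rows.

Request:
play_rows(increments=[[0, -1, 0, 0, 0], [0, -1, 0, 0, 0], [0, -1, 0, 0, 0], [0, -1, 0, 0, 0], [0, -1, 0, 0, 0]])

```text
clock: 2.25
position: [0.4959, 0.0356, 0.2614]
tool_rot: [0.709, 0.705, 0.006, -0.008]
wrist_force: [-0.2, -0.6, -0.2]
finger_gap: 0.0001
```

Request:
play_rows(increments=[[0, -0.8, 0, 0.2, 0], [0, -0.8, 0, 0, 0], [0, -0.8, 0, 0, 0]])

```text
clock: 2.55
position: [0.4962, 0.013, 0.26]
tool_rot: [0.71, 0.704, 0.01, -0.011]
wrist_force: [2.3, 10.6, -0.3]
finger_gap: 0.0
```

Request:
play_rows(increments=[[0, -0.7, 0, 0, 0], [0, -0.7, 0, 0, 0], [0, -0.5, 0, 0, 0], [0, 0, 0, 0, 0]])

```text
clock: 2.95
position: [0.4975, -0.0059, 0.2602]
tool_rot: [0.712, 0.702, 0.015, -0.012]
wrist_force: [0.4, 5.6, -0.6]
finger_gap: -0.0001
```

Run:
```python
from h import *
a=shot('scene','s2.png');b=shot('side','d2.png')
A=cv2.resize(a[170:250,270:360],(450,400),interpolation=cv2.INTER_CUBIC)
B=cv2.resize(b[180:260,270:340],(350,400),interpolation=cv2.INTER_CUBIC)
cv2.imwrite('pics/c2.png',np.hstack([A,B]));o=r.get_obs();print(o['position'],o['wrist_force'])
```

```text
[ 0.49745081 -0.0058218   0.26016766] [-0.12113067  4.72004864  0.69769867]
```

View pics/c2.png

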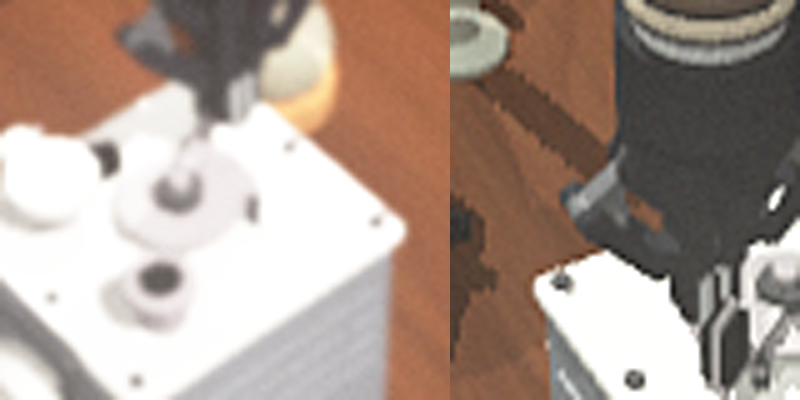

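The lever has swung past half open and 5 N remains on the fingertip. I'll back off and check where it rests.

Request:
play_rows(increments=[[0, 1, 0, 0, 0], [0, 1.5, 0, 0, 0], [0, 0, 0, -3, 0], [0, 0, 0, -4, 0], [0, 4, 0, 0, 0], [0, 4, 0, 0, 0], [0, 0, 0, 0, 0]])

```text
clock: 3.75
position: [0.499, 0.0954, 0.3365]
tool_rot: [0.713, 0.701, 0.011, -0.008]
wrist_force: [-0.0, -0.5, -0.7]
finger_gap: -0.0001
```

Run:
```python
from h import *
a=shot('scene','s3.png');b=shot('side','d3.png')
A=cv2.resize(a[170:250,270:360],(450,400),interpolation=cv2.INTER_CUBIC)
B=cv2.resize(b[190:270,275:345],(350,400),interpolation=cv2.INTER_CUBIC)
cv2.imwrite('pics/c3.png',np.hstack([A,B]))
pv=np.array([.546,.0103])
for th in(0,.6,1.2):
    g=np.pi-.6+.05+th; p=[*(pv+.06*np.array([np.cos(g),np.sin(g)])),.2845]
    u,v=proj(cal('scene'),p);x,y=proj(cal('side'),p); print(th,np.round(p,4),'crop scene',(u-270)*5,(v-170)*5,'side',(x-275)*5+450,(y-190)*5)
```

```text
0 [0.4948 0.0417 0.2845] crop scene 287.8343834346856 134.41188608743673 side 623.160816026133 163.6512629048103
0.6 [0.4861 0.0073 0.2845] crop scene 260.91312192046274 89.02763398235152 side 638.8633068113694 217.32994575194311
1.2 [ 0.4982 -0.026   0.2845] crop scene 204.83055150742786 63.6128711036163 side 698.346428797722 256.4916943597362
```

View pics/c3.png

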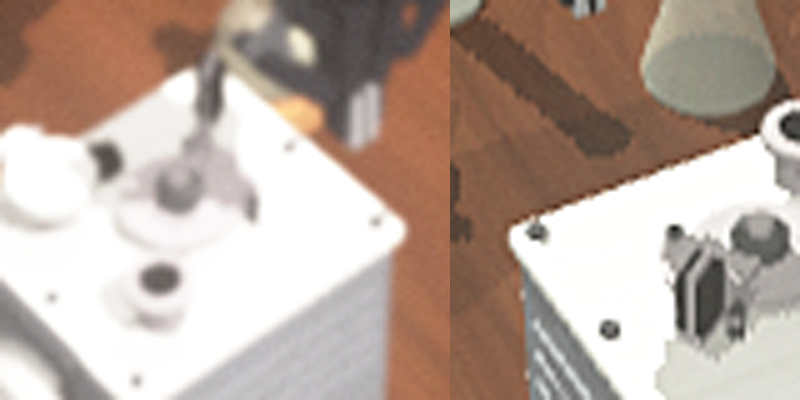

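The lever rests fully open. The tab is at about (703,247) in the side crop against the predicted (698,256), and at (212,58) in the scene crop against (205,64). The half-open prediction is (639,217), far off. Next I'll move over the start button, staying high.

Request:
play_rows(increments=[[0, 4, -0.4, 0, 0], [0, 4, -0.4, 0, 0], [0, 4, -0.4, 0, 0], [0, 4, -0.4, 0, 0], [0, 4, -0.4, 0, 0], [0, 4, -0.3, 0, 0], [0, 3, -0.3, 0, 0], [0, 2, 0, 0, 0], [0, 0, 0, 0, 0]])

```text
clock: 4.75
position: [0.4829, 0.3787, 0.3348]
tool_rot: [0.719, 0.695, 0.002, -0.001]
wrist_force: [-0.7, -0.5, -0.3]
finger_gap: 0.0001
```

Request:
play_rows(increments=[[0, 1.3, -0.5, 3, 0], [0, 0, 0, 4, 0], [0, 0, 0, 4, 0], [0, 0, 0, 4, 0], [0, 0, 0, 3, 0], [0, 0, 0, 2, 0], [0, 0, 0, 0, 0]])

```text
clock: 5.45
position: [0.4849, 0.3791, 0.1282]
tool_rot: [0.722, 0.692, 0.0, 0.004]
wrist_force: [0.0, -0.5, 0.4]
finger_gap: -0.0001
```

Run:
```python
from h import *
o=r.get_obs();print(o['position'],o['tool_rot'])
W=cal('wrist');w=shot('wrist','w4.png')
for p in ([.4785,.392,.068],[.448,.344,.081],o['position']): print(np.round(proj(W,p),0))
b=shot('side','d4.png');S=cal('side');print('side tcp',proj(S,o['position']),'start',proj(S,[.4785,.392,.068]))
B=cv2.resize(b[150:250,210:310],(480,480),interpolation=cv2.INTER_CUBIC)
cv2.imwrite('pics/c4.png',np.hstack([cv2.resize(w,(320,240)),np.zeros((240,0,3),np.uint8)]) if 0 else np.hstack([cv2.copyMakeBorder(cv2.resize(w,(320,240)),0,240,0,0,0),B]))
```

```text
[0.48492468 0.37914942 0.12823198] [7.21567097e-01 6.92331820e-01 1.60020322e-04 4.18930483e-03]
[301. 241.]
[246. 340.]
[315. 323.]
side tcp (np.float64(255.75164281344286), np.float64(192.93837838738904)) start (np.float64(253.8460898336158), np.float64(207.3489952352923))
```

View pics/c4.png

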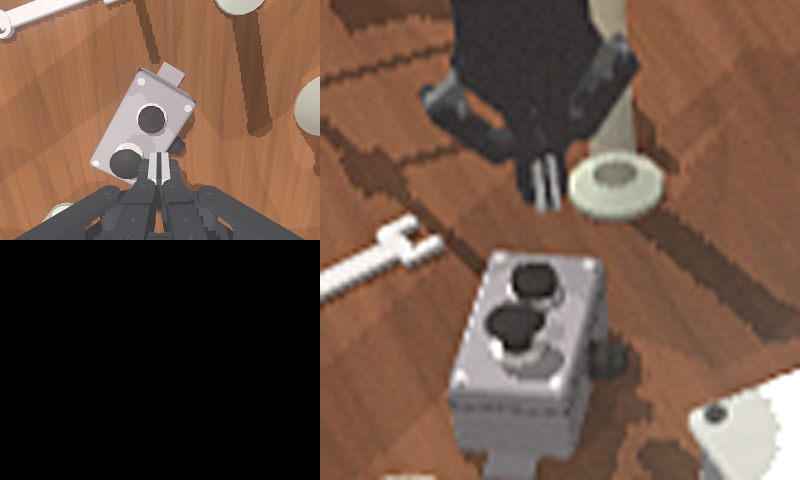

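The wrist view puts the start button at (302,238) against the predicted (301,241), so the estimate stands. The TCP still has to go 13 mm in +y and 6 mm in -x.

Request:
play_rows(increments=[[0, 1.2, -0.7, 0, 0], [0, 0, 0, 1.5, 0], [0, 0, 0, 1.5, 0], [0, 0, 0, 1, 0], [0, 0, 0, 0, 0]])

```text
clock: 6.05
position: [0.4851, 0.3968, 0.0955]
tool_rot: [0.722, 0.692, 0.009, 0.006]
wrist_force: [-0.2, 0.5, -1.4]
finger_gap: -0.0002
```

Request:
play_rows(increments=[[0, -0.4, -0.6, 0, 0], [0, 0, 0, 0, 0], [0, 0, 0, 0, 0]])

```text
clock: 6.35
position: [0.478, 0.3925, 0.0946]
tool_rot: [0.721, 0.692, 0.009, 0.006]
wrist_force: [0.2, 0.5, 1.1]
finger_gap: 0.0002
```

Request:
play_rows(increments=[[0, 0, 0, 1, 0], [0, 0, 0, 0.8, 0], [0, 0, 0, 0.5, 0], [0, 0, 0, 0, 0]])

```text
clock: 6.75
position: [0.4791, 0.3928, 0.0705]
tool_rot: [0.722, 0.692, 0.01, 0.006]
wrist_force: [-0.4, -0.4, -0.2]
finger_gap: 0.0002
```

Request:
play_rows(increments=[[0, 0, 0, 0.4, 0], [0, 0, 0, 0.3, 0], [0, 0, 0, 0.2, 0], [0, 0, 0, 0.2, 0]])

```text
clock: 7.15
position: [0.4798, 0.3933, 0.0629]
tool_rot: [0.722, 0.692, 0.009, 0.006]
wrist_force: [-5.5, -4.2, 16.0]
finger_gap: -0.0
```

At z = 0.0629 the force is 16 N, well over 5.6 N, so the button is fully down. I'll release it and lift clear.

Request:
play_rows(increments=[[0, 0, 0, 0, 0], [0, 0, 0, -1, 0], [0, 0, 0, -3, 0], [0, 0, 0, -4, 0], [0, 0, 0, -4, 0], [0, 0, 0, -4, 0], [0, 0, 0, -4, 0], [0, 0, 0, 0, 0], [0, 0, 0, 0, 0]])

```text
clock: 8.05
position: [0.4753, 0.3922, 0.2733]
tool_rot: [0.721, 0.692, 0.009, 0.006]
wrist_force: [-0.6, -0.2, 0.3]
finger_gap: -0.0003
```

Run:
```python
from h import *
o=r.get_obs();print(o['position'],o['wrist_force'])
b=shot('side','d5.png');w=shot('wrist','w5.png')
d=cv2.absdiff(b,cv2.imread('pics/d3.png'))
cv2.imwrite('pics/c5.png',np.hstack([cv2.resize(b[170:290,190:350],(480,360),interpolation=cv2.INTER_CUBIC),cv2.resize(w[100:400,190:440],(300,360))]))
```

```text
[0.4753379  0.39224262 0.27327215] [-0.58450461 -0.15414286  0.27454366]
```

View pics/c5.png

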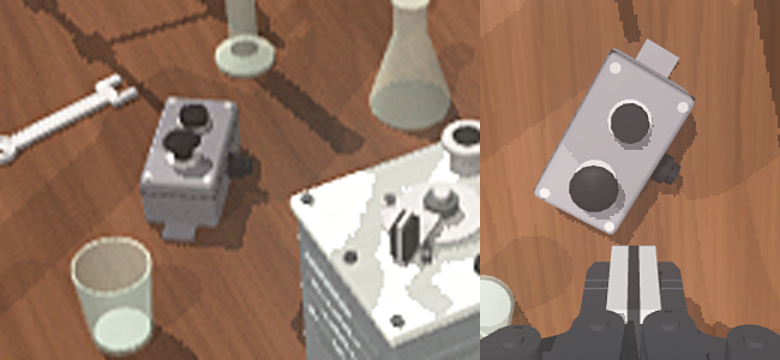

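The lever is still at its far stop, with the tab at (404,235). The start button is up again at (192,115), and the arm is clear.

```bash
python3 -c "
from h import *
print(ticket.close_job())"
```

```text
the job is handed in; nothing more can be done
None
```

I did the job in the order asked and handed it in; the clock read about 8 s at the last check, against the 43 s limit.

- **Lever:** I pushed it with the shut fingertips from the +y side only, past the half-open click to the far stop. After backing off, its tab sat 2–3 pixels from where I predicted it for fully open. That is well away from the half-open position, and it was still there after the button press.
- **Start button:** I pressed it until the tool reached z = 62.9 mm with 16 N on it, which means fully down (63 mm, 5.6 N). I then released it and lifted clear. In the last picture it looks raised; I did not measure its height again.
- **Stop button and loose things:** I did not touch the stop button. The beaker, cylinder, conical flask and spanner look undisturbed in the last side view. I did not check the other loose things in that picture, but the arm went nowhere near them after the lever push and the forces showed no contact.

No check failed. The only disagreement was the stop button triangulating about 6 mm lower than its stated height, but I did not use that point for any move.

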